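# Mark the high spot of a tube carousel

### The job

The rim of this tube carousel has one high spot. With a light grip on the crank handle turn the carousel slowly against the spring pointer, feel for the place where the pointer is pushed back the most and leave it standing there, going back if you passed it; then stand the small steel marker block upright on the rim right behind the pointer tip, centred on the line from the axle to the tip, without shifting the carousel. Let go of everything, keep off the pointer, and leave the other things on the bench alone.

Things in the scene. Friction and masses are not known exactly. Their poses are not given: they have to be found in the camera images.
- stand: aluminium truing stand, fixed to the bench: round base 170 mm across, vertical axle at its origin (origin at bench height, z up), and a bar along its own -y side, ending 180 mm from the axle, that carries the pointer's housing (118 to 154 mm from the axle, top 54 mm above the bench).
- rotor: tube carousel, a level disc turning on the stand's axle; origin on the axle at the disc's underside, 40 mm above the bench; z up, x axis towards the crank handle. Grey hub of 58 mm radius (top 51 mm above the bench) in a plain aluminium rim with a flat top at 50 mm. Turns either way, two full turns from its start at least, and stays where left: friction 0.2 N m, about 4 N at the handle.
- axle (a point): axle centre at the rim's top, 50 mm up. The rim is 10 mm thick, 90 mm in radius but for one symmetrical outward hump: 95 mm at its peak, ending 22 degrees to either side (a 55 mm radius arc about a point 40 mm off the axle). Where the hump lies on the rim differs every time and no pose tells it; it is at least 85 degrees from the handle and starts at least 40 degrees from the pointer.
- handle (a point): middle of the crank handle: an upright black sleeve 18 mm in diameter and 46 mm tall that spins freely on its pin, 48 mm from the axle; it stands from 61 to 107 mm above the bench, this point at 88 mm. Plastic: at most 60 N a pad. Can be gripped from above and led round the axle without turning the gripper.
- gauge: dark steel housing of the spring pointer, fixed on the stand, 26 x 36 x 22 mm; its plunger's 8 mm round tip bears on the rim's edge with 3.4 N on the plain rim and 14.6 N at the hump's peak, where its rear button sticks out 5 mm farther. Climbing the hump, the push at the handle rises by 5 to 11 N; by friction it falls to the plain value only 10 to 15 degrees past the peak, alike both ways.
- tip (a point): where the pointer tip meets the plain rim: 90 mm from the axle, 45 mm above the bench, fixed on the stand.
- spot (a point): where the marker belongs: on top of the rim, in line from the axle to the pointer, 74 mm from the axle, 50 mm above the bench, fixed on the stand (does not turn with the disc).
- marker: plain steel marker block, 24 x 24 mm and 40 mm tall, 60 g, standing loose on the bench; origin at the centre of its underside, z up, x and y along its sides.
- rack: bystander: grey tube rack 120 x 75 x 52 mm, loose.
- bottle: bystander: white bottle, 56 mm across, 130 mm tall, loose.
- screwdriver: bystander: screwdriver with a black handle lying on the bench.
There are look-alikes about, which are no part of the job. Of the things like the marker, leave any that is red; of the rest the smaller one is meant.

How it is judged:
On the way:
1. the carousel stands still with its high spot against the pointer (the pointer pressed back by more than 13 N), the marker not yet moved (contact force between gauge and rotor above 13 N and angular speed of rotor below 0.08 rad/s and distance of marker from where it was at the start of the episode below 0.03 m), for 0.4 s.
At the end, for the whole second after the job is handed in: The carousel is at rest with its high spot at the pointer (pointer force above 13 N of 14.6, that is within about 8 degrees of the peak); the marker stands upright on the rim, its centre within 13 mm of the spot behind the pointer, at rest and released (contact force between gauge and rotor above 13 N and angular speed of rotor below 0.05 rad/s and horizontal distance between marker and spot below 0.013 m and z of marker in the frame of spot between -0.003 and 0.004 m and angle between marker's own z axis and vertical below 0.12 rad and linear speed of marker below 0.02 m/s); the robot touches nothing.
It fails at once if the carousel is spun faster than 2.5 rad/s (angular speed of rotor above 2.5 rad/s).
It fails at once if the robot pushes the pointer or its housing with more than 5 N (contact force between any of the arm, the fingers and gauge above 5 N).
It fails at once if the tube rack, the bottle or the screwdriver is shifted by more than 30 mm (distance of any of rack, bottle, screwdriver from where it was at the start of the episode above 0.03 m).
It fails at once if the fingers press on the carousel and its handle with more than 150 N in all (both pads of a grip together) (contact force between the fingers and rotor above 150 N).
It also fails if it takes over 72 s, if anything falls off the work surface, if the arm or the gripper's body presses on something with over 40 N, if the wrist force passes 120 N, or if a joint passes its speed limit or range.

### The arm

A 6-joint arm with a two-finger parallel gripper is mounted at the origin on the work surface. World frame = base frame: x ahead of the robot, y to its left, z up, the work surface at z = 0. Lengths are in m, angles in rad, forces in N, time in s.
With the tool pointing down it reaches from about 0.25 to 0.725 m from the base axis. Payload 9.7 kg.
Tool frame: the origin (TCP) lies at the very end of the fingers, on their centre line; the grasp point (between the pads) lies 19 mm behind it; z points along the fingers, y is the line along which they close (so a half turn about z gives the same grasp; the last joint's range is limited). The gripper opens to 85 mm and grips with 20 to 120 N. Pads are 22 mm wide; open, the fingers measure 114 mm over their backs; the gripper's body (76 mm by 85 mm) begins 54 mm behind the grasp point. The pads swing forward as they close: fully open they stand 13 mm farther back than shut.
Start: joints at [1.166, 0.087, 0.176, 1.66, 0, 1.571], TCP at [0.217, 0.506, 0.231] pointing down, gripper open.
Joint ranges: [-3.13, 3.13], [-0.85, 1.81], [-1.15, 1.24], [-2.2, 2.28], [-1.44, 1.52], [-3.14, 3.14]. Speed limits (rad/s): [2.22, 2.22, 2.57, 3.14, 3.14, 3.14].

### API

Orientations are given as a unit quaternion [w, x, y, z].
In Python, from plant import arm gives the robot as it stands.
- The arm moves only by the shell command python3 -m handwheel 'ROWS' [FORCE]. ROWS is JSON, a list of rows, each a list of 3 entries, a list of its own where there are three numbers: the closure, from 0 (fully open) to 1 (shut), then the shift along the tool's x, y, z in mm, then the turn, a rotation vector about the tool's x, y, z in degrees. In form: [[hand, [tx, ty, tz], [wx, wy, wz]], ...]. A call has 1 to 5 rows; each row is the pose to reach, as a shift and turn from the pose commanded when the call began, along the tool's axes at that moment; what a row does not reach only later rows make up. A row lasts 1/8 s, in which the tool goes at most 62.5 mm and 10.7 degrees, less where a joint would pass 70% of its speed; a pose out of reach is approached as far as the arm can. A call with a gripper value outside its range is refused whole. The fingers move at their own pace and stop on an object; FORCE is the grip in N (left out, the last holds). Time passes only in rows, so rows that repeat a pose let the fingers close. It gives the time, the measured TCP pose, the force, the opening and the grip force at its end, in the units of the state.
- arm.get_obs(): the state, without advancing time (a new reading comes with each control period).
- arm.grab_frame(name): name is "scene" or "side" or "wrist"; returns the picture (420x560x3 uint8, red, green, blue); there is no depth.
- arm.get_calibration(name): a dict with "intrinsics" (3x3 intrinsics, pixels), "rvec" (rotation vector, rad) and "tvec" (3), from world to camera coordinates, as OpenCV has them. Camera axes: x right, y down, z forward; pixel columns grow to the right and rows downward; lengths in m; the calibration is good to about 2 mm. The wrist camera is an equidistant fisheye: a pixel r from the principal point sees the ray r / f radians off the axis. A picture is of the moment at which its call begins: read the wrist's pose just before it. get_calibration takes no time and is no camera call; for the wrist camera it gives the pose at the moment of the call.
- arm.close_job(): hands the job in; it is judged then, once.
The state is a dict: "clock": time; "q": joint angles; "qvel": joint speeds; "effort": joint torques, N m; "tool_pos": TCP position; "tool_rot": TCP orientation; "wrist_force": force on the tool from outside, world axes, zero at the start; "wrist_torque": the same for the moment, N m; "opening": opening from 0.0 (shut) to 1.0 (fully open); "finger_force": force on a finger pad.
Only numpy, scipy, OpenCV 4.12 (cv2) and the standard library are available. Lean on these libraries where they do the work, as an engineer would, in place of code of your own. Each camera call takes 0.05 s, during which the arm holds its last target. There are 200 camera calls.

## Working session

There is one attempt and no reset: what is moved stays moved. The work goes in short steps, Python scripts to look and compute and a shell command to move; the robot and the scene stay as the last step left them, time stands still between calls to the robot, and variables do not carry over. Pictures are saved under pics/ and viewed, at most 10 in all, crops included, and the job is handed in when it is done.

```bash
mkdir -p pics; ls
python3 - <<'E'
from plant import arm
import cv2
o=arm.get_obs();print(o)
for n in("scene","side"):
    cv2.imwrite(f"pics/{n}0.png",cv2.cvtColor(arm.grab_frame(n),cv2.COLOR_RGB2BGR));print(n,arm.get_calibration(n))
E
```

```text
pics
{'clock': 0.0, 'q': array([1.16599769e+00, 8.74383110e-02, 1.75093391e-01, 1.65981646e+00,
       2.32521700e-06, 1.57078305e+00]), 'qvel': array([ 1.81761368e-03,  1.08273873e-04, -8.86267189e-05, -3.37262807e-04,
        3.81512536e-04,  7.86598810e-04]), 'effort': array([ 2.38837119e-04, -5.20383918e+01,  4.64801002e+01,  1.64500420e-02,
       -7.55460292e-05, -9.87996202e-06]), 'tool_pos': array([0.21650864, 0.50531851, 0.23057414]), 'tool_rot': array([-1.38345457e-04,  2.01013700e-01,  9.79588192e-01, -6.68361931e-04]), 'wrist_force': array([-0.32787083,  0.02730038,  0.09772754]), 'wrist_torque': array([-0.01636677,  0.01448419,  0.01638426]), 'finger_force': 0.0, 'opening': 1.0012371851136856}
scene {'intrinsics': array([[386.15575299,   0.        , 282.53941945],
       [  0.        , 386.15575299, 203.93138095],
       [  0.        ,   0.        ,   1.        ]]), 'rvec': array([ 2.39691853,  0.96150874, -0.30288221]), 'tvec': array([-0.402331  , -0.21769626,  1.30978701])}
side {'intrinsics': array([[386.65174793,   0.        , 283.10764904],
       [  0.        , 386.65174793, 207.58428434],
       [  0.        ,   0.        ,   1.        ]]), 'rvec': array([ 2.11362165, -0.41703241,  0.23016955]), 'tvec': array([-0.47425767,  0.20999281,  0.81859979])}
```

View pics/scene0.png

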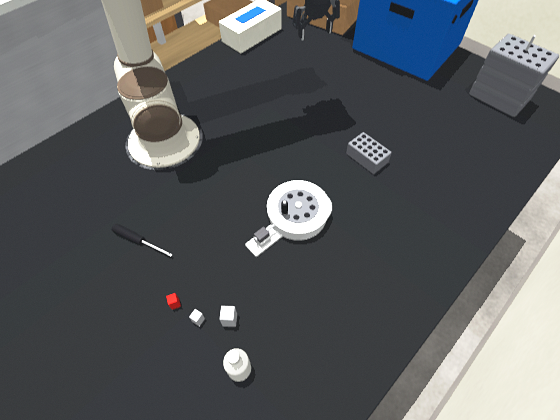

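View pics/side0.png

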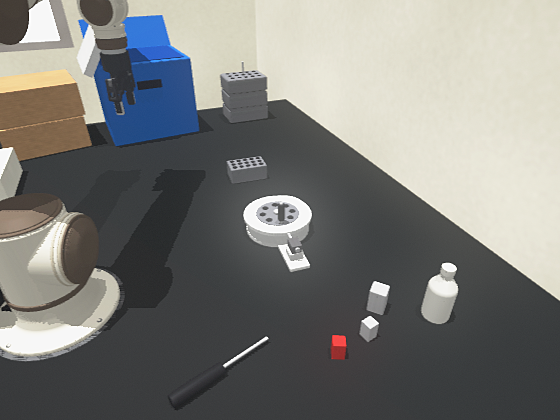

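The scene picture shows the carousel at (299,210), its housing at (262,235), the rack at (369,152), the bottle at (237,365) and the screwdriver at (142,241). The marker candidates are red (173,301), small white (197,317) and larger white (228,316). The small white one fits, being the smaller of those that aren't red. I'll confirm it in an enlarged crop.

Run:
```python
import cv2,numpy as np
s=cv2.imread("pics/scene0.png");d=cv2.imread("pics/side0.png")
f=lambda i,x,y,w,h,k:cv2.resize(i[y:y+h,x:x+w],None,fx=k,fy=k,interpolation=cv2.INTER_CUBIC)
# scene crops x6 : carousel (235..345,170..260), blocks ; 
a=f(s,240,172,100,90,4);b=f(s,155,280,100,60,4)
c=f(d,238,185,100,90,4);e=f(d,315,270,100,90-30,4)
cv2.imwrite("pics/crop1.png",np.vstack([np.hstack([a,c]),np.hstack([b,e])]))
```

```text
(no output)
```

View pics/crop1.png

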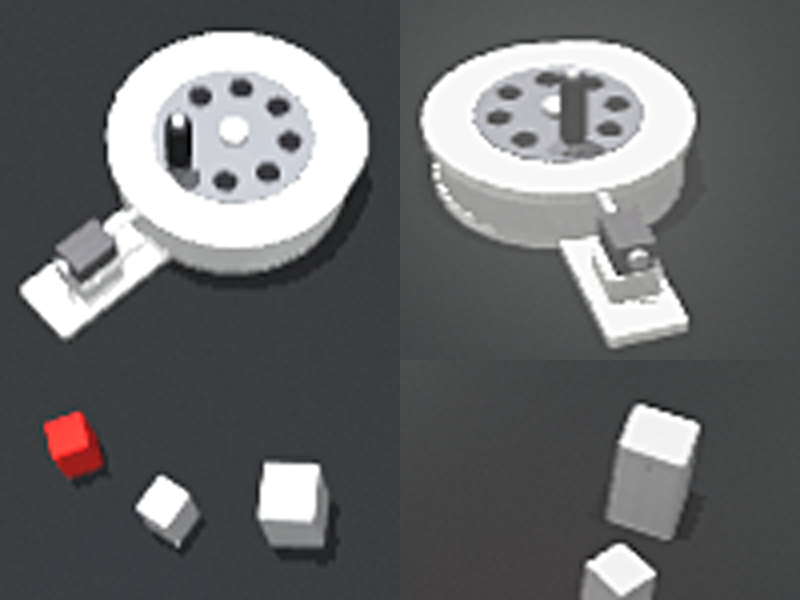

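The crop confirms the small white block: its top centre is at scene (196.2,315.8) and side (369.7,323.2), and the other white block is clearly larger. The rim also seems to bulge at the right of the scene view, near (331,204).

```bash
cat > h.py <<'E'
from plant import arm
import cv2,numpy as np
from scipy.spatial.transform import Rotation as R
def ray(n,u):
    c=arm.get_calibration(n);K=c["intrinsics"];r=R.from_rotvec(c["rvec"]).inv()
    o=-r.apply(c["tvec"]);u=np.array(u,float)
    if n=="wrist":
        p=(u-K[:2,2])/K[0,0];t=np.hypot(*p);d=np.r_[p/t*np.sin(t),np.cos(t)] if t>0 else np.r_[0,0,1.]
    else: d=np.linalg.solve(K,np.r_[u,1])
    return o,r.apply(d)
def onz(n,u,z):
    o,d=ray(n,u);return (o+d*(z-o[2])/d[2])[:2]
def tri(us,ud):
    A=[];b=[]
    for n,u in(("scene",us),("side",ud)):
        o,d=ray(n,u);d/=np.linalg.norm(d);P=np.eye(3)-np.outer(d,d);A.append(P);b.append(P@o)
    return np.linalg.lstsq(np.vstack(A),np.hstack(b),rcond=None)[0]
def proj(n,P):
    c=arm.get_calibration(n);return cv2.projectPoints(np.array(P,float).reshape(-1,3),c["rvec"],c["tvec"],c["intrinsics"],None)[0][:,0]
E
python3 - <<'E'
from h import *
np.set_printoptions(precision=4,suppress=True)
S=lambda x,y:(240+x/4-.4,172+y/4-.4)
D=lambda x,y:(238+(x-400)/4-.4,185+y/4-.4)
Sb=lambda x,y:(155+x/4-.4,280+(y-360)/4-.4)
Db=lambda x,y:(315+(x-400)/4-.4,270+(y-360)/4-.4)
for n,a,b,z in(("hub",S(234,131),D(558,115),.051),("handle top",S(178,118),D(573,80),.107),("housing top",S(88,241),D(625,228),.054),("bar end",S(43,314),D(648,330),.01),("marker top",Sb(165,503),Db(619,573),.04),("big top",Sb(291,485),Db(660,433),.06),("red",Sb(68,432),(339,340),.03)):
    print(n,tri(a,b),onz("scene",a,z),onz("side",b,z))
E
```

```text
hub [0.5313 0.0923 0.0487] [0.53   0.0937] [0.5307 0.0853]
handle top [0.5225 0.0444 0.1071] [0.5199 0.0471] [0.5232 0.0402]
housing top [ 0.5213 -0.043   0.0531] [ 0.5202 -0.0417] [ 0.5214 -0.0464]
bar end [ 0.5189 -0.0874  0.0084] [ 0.5194 -0.0877] [ 0.5182 -0.0892]
marker top [ 0.5632 -0.3092  0.0356] [ 0.5643 -0.3087] [ 0.561  -0.3131]
big top [ 0.6189 -0.2533  0.0575] [ 0.618  -0.2512] [ 0.618  -0.2582]
red [ 0.4873 -0.3239  0.0404] [ 0.4811 -0.3217] [ 0.4929 -0.319 ]
```

Run:
```python
from h import *
np.set_printoptions(precision=4,suppress=True)
for n in("scene","side"):
    g=cv2.cvtColor(cv2.imread(f"pics/{n}0.png"),cv2.COLOR_BGR2GRAY).astype(np.float32)
    r=np.arange(.075,.125,.0005)
    out=[]
    for a in range(0,360,6):
        t=np.radians(a);P=np.c_[.531+r*np.cos(t),.092+r*np.sin(t),np.full(r.size,.05)]
        p=proj(n,P).astype(np.float32);v=cv2.remap(g,p[:,0],p[:,1],1)[:,0]
        th=205 if n=="side" else 170
        k=np.argmax(v<th);out.append((a,r[k]*1000,v[k:k+20:6].astype(int)))
    print(n,[(a,round(x,1)) for a,x,_ in out])
```

```text
scene [(0, np.float64(93.5)), (6, np.float64(92.5)), (12, np.float64(91.5)), (18, np.float64(91.5)), (24, np.float64(93.0)), (30, np.float64(94.0)), (36, np.float64(95.5)), (42, np.float64(95.5)), (48, np.float64(96.0)), (54, np.float64(94.5)), (60, np.float64(92.5)), (66, np.float64(90.5)), (72, np.float64(90.5)), (78, np.float64(90.5)), (84, np.float64(90.5)), (90, np.float64(90.5)), (96, np.float64(91.0)), (102, np.float64(90.5)), (108, np.float64(90.5)), (114, np.float64(91.0)), (120, np.float64(90.5)), (126, np.float64(92.0)), (132, np.float64(91.0)), (138, np.float64(91.5)), (144, np.float64(92.0)), (150, np.float64(91.0)), (156, np.float64(90.5)), (162, np.float64(91.0)), (168, np.float64(91.5)), (174, np.float64(91.0)), (180, np.float64(90.5)), (186, np.float64(90.5)), (192, np.float64(90.0)), (198, np.float64(91.0)), (204, np.float64(90.0)), (210, np.float64(90.0)), (216, np.float64(90.5)), (222, np.float64(90.0)), (228, np.float64(90.0)), (234, np.float64(90.5)), (240, np.float64(91.0)), (246, np.float64(92.0)), (252, np.float64(91.5)), (258, np.float64(93.0)), (264, np.flo
[... 1175 characters left out ...]
 (192, np.float64(90.5)), (198, np.float64(90.5)), (204, np.float64(91.0)), (210, np.float64(91.0)), (216, np.float64(91.5)), (222, np.float64(91.5)), (228, np.float64(92.0)), (234, np.float64(93.0)), (240, np.float64(92.0)), (246, np.float64(91.5)), (252, np.float64(91.5)), (258, np.float64(92.5)), (264, np.float64(94.0)), (270, np.float64(93.0)), (276, np.float64(93.0)), (282, np.float64(93.5)), (288, np.float64(94.0)), (294, np.float64(93.5)), (300, np.float64(93.0)), (306, np.float64(93.5)), (312, np.float64(94.0)), (318, np.float64(93.0)), (324, np.float64(93.0)), (330, np.float64(93.5)), (336, np.float64(93.5)), (342, np.float64(92.5)), (348, np.float64(91.5)), (354, np.float64(92.0))]
```

Both views agree. The axle is near (0.531,0.091), the pointer direction about -94°, the handle about -101°, and the hump peak about 42°, to be confirmed by feel. The carousel therefore has to turn about -136° (clockwise). First I'll move above the handle, with the tool axes aligned to the world.

```bash
python3 -m handwheel '[[0,[-50,-33,0],[0,0,-5]],[0,[-100,-66,0],[0,0,-10]],[0,[-150,-99,0],[0,0,-15]],[0,[-200,-131,0],[0,0,-20]],[0,[-245,-160,0],[0,0,-23.2]]]' 20
```

```text
clock: 0.72
tool_pos: [0.3795, 0.2601, 0.2311]
tool_rot: [-0.0, -0.001, 1.0, -0.0]
wrist_force: [1.3, 0.7, 1.6]
opening: 1.0
finger_force: 0.0
```

```bash
python3 -m handwheel '[[0,[-35,-50,0],[0,0,0]],[0,[-68,-100,10],[0,0,0]],[0,[-105,-155,20],[0,0,0]],[0,[-142,-215,20],[0,0,0]],[0,[-142,-215,20],[0,0,0]]]'
python3 - <<'E'
from h import *
arm_c=arm.get_calibration("wrist");print(arm_c,arm.get_obs()["tool_pos"],arm.get_obs()["q"])
import pickle;pickle.dump(arm_c,open("w1.pkl","wb"))
cv2.imwrite("pics/w1.png",cv2.cvtColor(arm.grab_frame("wrist"),cv2.COLOR_RGB2BGR))
E
```

```text
clock: 1.35
tool_pos: [0.5218, 0.044, 0.2102]
tool_rot: [-0.001, 0.002, 1.0, -0.0]
wrist_force: [-1.0, 0.6, 0.2]
opening: 0.999
finger_force: 0.0
{'intrinsics': array([[325.1922621 ,   0.        , 274.05716459],
       [  0.        , 325.1922621 , 210.62394348],
       [  0.        ,   0.        ,   1.        ]]), 'rvec': array([-2.08283791, -2.07406262, -0.27732352]), 'tvec': array([-0.04643174, -0.53078901,  0.22037376])} [0.52178362 0.0439707  0.21023929] [ 8.42765765e-02  1.81866670e-02  6.33931618e-02  1.61750604e+00
 -3.77068930e-04  8.80699818e-02]
```

View pics/w1.png

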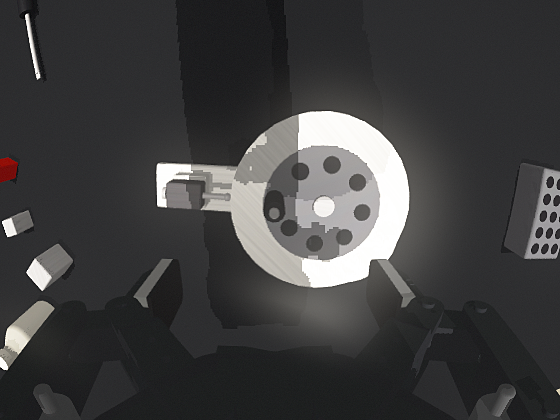

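The wrist view shows the hub centre near (323,204), the handle at (274,207), the housing top near (185,194) and the pointer plunger at (220,197). The hump is faintly visible on the rim at lower right. Next I'll fit the rim circle to refine the axle.

```bash
python3 - <<'E'
from h import *
from scipy.optimize import least_squares
np.set_printoptions(precision=4,suppress=True)
g=cv2.cvtColor(cv2.imread("pics/w1.png"),cv2.COLOR_BGR2GRAY).astype(np.float32)
c0=np.array([320,199.]);A=np.radians(np.arange(0,360,5));pts=[]
for a in A:
    r=np.arange(75,105,.25).astype(np.float32);x=(c0[0]+r*np.cos(a)).astype(np.float32);y=(c0[1]+r*np.sin(a)).astype(np.float32)
    v=cv2.GaussianBlur(cv2.remap(g,x,y,1).reshape(-1,1),(1,9),0)[:,0];k=np.argmin(np.diff(v));pts.append((x[k],y[k]))
W=np.array([onz("wrist",p,.05) for p in pts])
f=lambda p:np.hypot(W[:,0]-p[0],W[:,1]-p[1])-.090
s=least_squares(f,[.531,.091],loss="soft_l1",f_scale=.001);c=s.x;print("axle",c)
th=np.degrees(np.arctan2(W[:,1]-c[1],W[:,0]-c[0]));e=f(c)*1000
for i in np.argsort(th):print(f"{th[i]:.0f}:{e[i]:.1f}",end=" ")
print()
for n,p,z in(("knob",(323.5,206.5),.055),("hub",(322.5,203),.051),("hous",(185,195),.054),("hand",(274,207),.107),("barend",(156,185.5),.01),("hand bot",(274,213),.107),("plunger",(220,197.5),.047)):
    w=onz("wrist",p,z);d=w-c;print(n,w,np.hypot(*d),np.degrees(np.arctan2(d[1],d[0])))
for p in((9,223),(26,212),(33,224),):print("marker",onz("wrist",p,.04))
E
python3 - <<'E'
import cv2
i=cv2.imread("pics/w1.png");a=cv2.resize(i[150:250,150:290],None,fx=5,fy=5,interpolation=2);cv2.imwrite("pics/w1c.png",a)
E
```

```text
axle [0.5312 0.0918]
-177:-0.2 -173:-0.0 -168:-0.3 -163:-0.5 -159:-0.1 -154:-0.3 -150:0.1 -145:-0.4 -141:-0.2 -136:-0.1 -132:-0.2 -127:-0.2 -123:-0.4 -118:-0.4 -113:7.6 -108:1.2 -104:-0.0 -99:-9.2 -94:-0.1 -89:-10.3 -84:-0.2 -79:-0.4 -74:-0.5 -68:-0.1 -63:-0.6 -58:-0.3 -53:-0.5 -47:-0.1 -42:-0.4 -37:-0.5 -31:-0.7 -26:-0.4 -20:-0.9 -15:-0.5 -10:-0.5 -5:-0.4 1:-1.0 6:-0.3 11:-0.4 16:-0.4 22:0.4 27:2.1 32:3.8 37:-3.4 42:-10.1 47:-4.1 53:3.6 58:2.1 63:0.0 68:-0.5 73:-0.5 78:-1.1 84:-0.2 89:-0.2 94:-0.7 99:-0.7 104:-0.9 109:-0.3 115:-0.2 120:-0.0 125:-0.6 130:-0.4 135:-0.4 140:-0.6 145:-0.2 150:-0.6 155:-0.2 159:-0.7 164:-0.5 169:-0.3 174:-0.1 178:0.1 
knob [0.5315 0.0917] 0.0003624148377285216 -10.510188214962696
hub [0.5291 0.0913] 0.0021535013139895153 -165.52984838423913
hous [ 0.5198 -0.0412] 0.13346169872814279 -94.89089236133601
hand [0.5183 0.0447] 0.048842015376238904 -105.28942937971463
barend [ 0.5181 -0.0876] 0.17989470043350322 -94.17046559921792
hand bot [0.5231 0.0447] 0.047808352581040985 -99.6526604665494
plunger [ 0.5242 -0.0079] 0.09996633321826824 -93.99761986417508
marker [ 0.5552 -0.3045]
marker [ 0.5402 -0.2657]
marker [ 0.5558 -0.2567]
```

View pics/w1c.png

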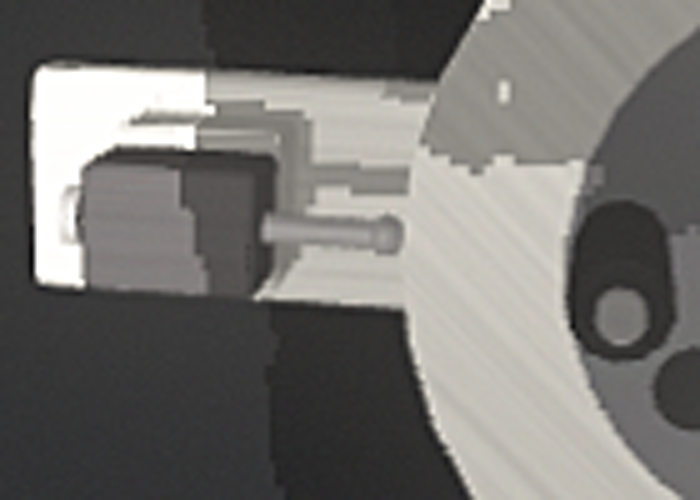

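The refined values are axle (0.5312,0.0918), pointer at -94° and hump at +42°. The handle is at (0.523,0.0445), 48 mm from the axle as it should be. Next: descend and grip.

```bash
python3 -m handwheel '[[0,[-1,0,50],[0,0,0]],[0,[-1,0,90],[0,0,0]],[0,[-1,0,120],[0,0,0]],[0,[-1,0,141],[0,0,0]],[0.5,[-1,0,141],[0,0,0]]]' 30
python3 -m handwheel '[[1,[0,0,0],[0,0,0]],[1,[0,0,0],[0,0,0]],[1,[0,0,0],[0,0,0]],[1,[0,0,0],[0,0,0]]]' 30
python3 - <<'E'
import math
# arc waypoints from handle angle -99.7, tool shifts (x=-X,y=+Y) mm
a0=-99.7
for d in range(0,156,6):
    a=math.radians(a0-d);b=math.radians(a0)
    print(d,round(-48*(math.cos(a)-math.cos(b)),1),round(48*(math.sin(a)-math.sin(b)),1))
E
```

```text
clock: 2.02
tool_pos: [0.5203, 0.048, 0.0689]
tool_rot: [-0.002, -0.001, 1.0, -0.0]
wrist_force: [0.2, -1.0, 0.1]
opening: 0.818
finger_force: 0.0
clock: 2.52
tool_pos: [0.5225, 0.0442, 0.0719]
tool_rot: [0.001, 0.001, 1.0, -0.003]
wrist_force: [-0.5, -16.8, 7.6]
opening: 0.198
finger_force: 29.9
0 -0.0 0.0
6 4.9 1.1
12 9.7 2.7
18 14.2 4.8
24 18.5 7.4
30 22.6 10.4
36 26.3 13.8
42 29.6 17.6
48 32.5 21.7
54 34.9 26.0
60 36.9 30.7
66 38.4 35.5
72 39.4 40.4
78 39.9 45.4
84 39.8 50.4
90 39.2 55.4
96 38.1 60.3
102 36.5 65.1
108 34.4 69.6
114 31.8 73.9
120 28.8 78.0
126 25.4 81.7
132 21.7 85.0
138 17.6 87.9
144 13.2 90.3
150 8.6 92.3
```

```bash
python3 -m handwheel '[[1,[0,0,0],[0,0,0]],[1,[0,0,0],[0,0,0]]]'; python3 -m handwheel '[[1,[2.5,0.6,0],[0,0,0]],[1,[4.9,1.1,0],[0,0,0]],[1,[9.7,2.7,0],[0,0,0]],[1,[14.2,4.8,0],[0,0,0]],[1,[18.5,7.4,0],[0,0,0]]]'; python3 -c "
from h import *
print(np.degrees(R.from_quat(np.roll(arm.get_obs()['tool_rot'],-1)).as_rotvec()))"
```

```text
clock: 2.78
tool_pos: [0.5226, 0.0442, 0.0719]
tool_rot: [0.001, 0.001, 1.0, -0.003]
wrist_force: [-1.9, -17.2, 6.5]
opening: 0.201
finger_force: 29.9
clock: 3.4
tool_pos: [0.5042, 0.0517, 0.0719]
tool_rot: [0.001, 0.001, 1.0, -0.003]
wrist_force: [0.7, -16.0, 5.9]
opening: 0.2
finger_force: 29.9
[  0.21667159 179.83157415  -0.49543914]
```

```bash
python3 -m handwheel '[[1,[4.1,0.5,1],[0,0,0]],[1,[7.8,3,2],[0,0,0]],[1,[11.1,6.7,2],[0,0,0]],[1,[14,10.8,2],[0,0,0]],[1,[16.4,15.1,2],[0,0,0]]]'; python3 -c "
from h import *
o=arm.get_obs();p=o['tool_pos'][:2]-[.5312,.0918];print(np.hypot(*p),np.degrees(np.arctan2(p[1],p[0])))"
```

```text
clock: 4.03
tool_pos: [0.4891, 0.0683, 0.0717]
tool_rot: [0.003, 0.001, 1.0, -0.001]
wrist_force: [0.8, -8.9, 17.4]
opening: 0.203
finger_force: 30.9
0.04823097268074492 -150.79530231711942
```

```bash
python3 -m handwheel '[[1,[2,4,-2],[0,0,0]],[1,[3.5,8.5,-4],[0,0,0]],[1,[4.5,13.4,-4],[0,0,0]],[1,[5,18.4,-4],[0,0,0]],[1,[4.9,23.4,-4],[0,0,0]]]'
cat > s.py <<'E'
from h import *
o=arm.get_obs();p=o['tool_pos'][:2]-[.5312,.0918];r=np.hypot(*p);u=p/r;F=o['wrist_force'];t=np.array([u[1],-u[0]])
print("r %.4f ang %.1f radialF %.1f tangF(resist) %.1f"%(r,np.degrees(np.arctan2(p[1],p[0])),F[:2]@u,-F[:2]@t))
E
python3 s.py
```

```text
clock: 4.65
tool_pos: [0.4831, 0.0917, 0.0721]
tool_rot: [0.001, 0.001, 1.0, -0.001]
wrist_force: [7.9, -8.4, -8.5]
opening: 0.201
finger_force: 30.8
r 0.0481 ang -179.8 radialF -7.9 tangF(resist) 8.4
```

```bash
python3 -m handwheel '[[1,[-1.6,5,1],[0,0,0]],[1,[-3.2,9.9,2],[0,0,0]],[1,[-4.8,14.7,2],[0,0,0]],[1,[-6.9,19.2,2],[0,0,0]],[1,[-6.9,19.2,2],[0,0,0]]]';python3 s.py
```

```text
clock: 5.28
tool_pos: [0.4887, 0.1129, 0.0719]
tool_rot: [0.0, -0.0, 1.0, 0.001]
wrist_force: [-7.5, 3.1, 9.4]
opening: 0.204
finger_force: 32.7
r 0.0474 ang 153.6 radialF 8.1 tangF(resist) 0.6
```

```bash
python3 -m handwheel '[[1,[0.5,2.2,-0.5],[0,0,0]],[1,[-0.3,3.6,-1],[0,0,0]],[1,[-1.2,5.1,-1],[0,0,0]],[1,[-2.1,6.5,-1],[0,0,0]],[1,[-3.1,7.8,-1],[0,0,0]]]';python3 s.py
```

```text
clock: 5.9
tool_pos: [0.4918, 0.1185, 0.0719]
tool_rot: [-0.0, 0.001, 1.0, -0.001]
wrist_force: [-4.0, -10.4, 4.8]
opening: 0.204
finger_force: 32.2
r 0.0476 ang 145.9 radialF -2.6 tangF(resist) 10.9
```

```bash
python3 -m handwheel '[[1,[-1,1.3,0],[0,0,0]],[1,[-2.1,2.6,0],[0,0,0]],[1,[-3.2,3.9,0],[0,0,0]]]';python3 s.py;  python3 -m handwheel '[[1,[-1.2,1.2,0],[0,0,0]],[1,[-2.3,2.4,0],[0,0,0]],[1,[-3.6,3.5,0],[0,0,0]]]';python3 s.py
```

```text
clock: 6.28
tool_pos: [0.494, 0.1214, 0.0719]
tool_rot: [-0.001, 0.001, 1.0, -0.003]
wrist_force: [-10.0, -17.2, 6.8]
opening: 0.2
finger_force: 32.6
r 0.0475 ang 141.5 radialF -2.8 tangF(resist) 19.7
clock: 6.65
tool_pos: [0.4966, 0.1244, 0.0718]
tool_rot: [-0.002, 0.001, 1.0, -0.003]
wrist_force: [-14.7, -17.6, 12.0]
opening: 0.203
finger_force: 32.9
r 0.0475 ang 136.7 radialF -1.3 tangF(resist) 22.9
```

```bash
python3 -m handwheel '[[1,[-1.3,1.1,-0.5],[0,0,0]],[1,[-2.6,2.1,-1],[0,0,0]]]';python3 s.py;  python3 -m handwheel '[[1,[-1.3,1.0,0],[0,0,0]],[1,[-2.7,2,0],[0,0,0]]]';python3 s.py;  python3 -m handwheel '[[1,[-1.4,0.9,0],[0,0,0]],[1,[-2.8,1.8,0],[0,0,0]]]';python3 s.py
```

```text
clock: 6.9
tool_pos: [0.4983, 0.1261, 0.0719]
tool_rot: [-0.003, 0.001, 1.0, -0.003]
wrist_force: [-17.2, -19.0, 5.4]
opening: 0.2
finger_force: 32.7
r 0.0475 ang 133.8 radialF -1.8 tangF(resist) 25.6
clock: 7.15
tool_pos: [0.5007, 0.1281, 0.0719]
tool_rot: [-0.004, 0.001, 1.0, -0.003]
wrist_force: [-19.0, -18.2, 8.2]
opening: 0.199
finger_force: 32.7
r 0.0474 ang 130.0 radialF -1.7 tangF(resist) 26.2
clock: 7.4
tool_pos: [0.5033, 0.1301, 0.0719]
tool_rot: [-0.004, 0.001, 1.0, -0.003]
wrist_force: [-18.2, -17.0, 8.2]
opening: 0.197
finger_force: 32.7
r 0.0474 ang 126.0 radialF -3.1 tangF(resist) 24.7
```

```bash
python3 -m handwheel '[[1,[-1.5,0.8,0],[0,0,0]],[1,[-3,1.5,0],[0,0,0]]]';python3 s.py;  python3 -m handwheel '[[1,[-1.5,0.7,0],[0,0,0]],[1,[-3.1,1.3,0],[0,0,0]]]';python3 s.py;  python3 -m handwheel '[[1,[-1.6,0.6,0],[0,0,0]],[1,[-3.2,1.1,0],[0,0,0]]]';python3 s.py
```

```text
clock: 7.65
tool_pos: [0.5063, 0.1321, 0.0719]
tool_rot: [-0.004, 0.001, 1.0, -0.003]
wrist_force: [-19.6, -13.5, 7.5]
opening: 0.198
finger_force: 32.6
r 0.0474 ang 121.7 radialF -1.2 tangF(resist) 23.8
clock: 7.9
tool_pos: [0.5096, 0.1339, 0.0719]
tool_rot: [-0.004, 0.001, 1.0, -0.002]
wrist_force: [-18.3, -10.6, 6.5]
opening: 0.199
finger_force: 32.4
r 0.0473 ang 117.1 radialF -1.1 tangF(resist) 21.1
clock: 8.15
tool_pos: [0.5133, 0.1356, 0.0719]
tool_rot: [-0.003, 0.0, 1.0, -0.001]
wrist_force: [-14.4, -7.5, 5.2]
opening: 0.199
finger_force: 32.3
r 0.0473 ang 112.2 radialF -1.5 tangF(resist) 16.2
```

```bash
python3 -m handwheel '[[1,[-1.6,0.5,0],[0,0,0]],[1,[-3.3,0.9,0],[0,0,0]]]';python3 s.py;  python3 -m handwheel '[[1,[1.6,-0.4,0],[0,0,0]],[1,[3.3,-0.9,0],[0,0,0]],[1,[6.5,-2,0],[0,0,0]],[1,[9.6,-3.3,0],[0,0,0]]]';python3 s.py; python3 -m handwheel '[[1,[1.5,-0.7,0],[0,0,0]],[1,[3,-1.5,0],[0,0,0]]]';python3 s.py
```

```text
clock: 8.4
tool_pos: [0.5172, 0.137, 0.072]
tool_rot: [-0.002, 0.0, 1.0, -0.001]
wrist_force: [-10.6, -5.0, 1.7]
opening: 0.199
finger_force: 32.1
r 0.0473 ang 107.2 radialF -1.6 tangF(resist) 11.6
clock: 8.9
tool_pos: [0.5138, 0.1357, 0.0723]
tool_rot: [0.004, -0.0, 1.0, 0.001]
wrist_force: [25.7, 6.4, -19.5]
opening: 0.199
finger_force: 29.9
r 0.0472 ang 111.6 radialF -3.5 tangF(resist) -26.3
clock: 9.15
tool_pos: [0.5112, 0.1347, 0.0723]
tool_rot: [0.004, -0.0, 1.0, 0.002]
wrist_force: [25.9, 8.7, -20.5]
opening: 0.201
finger_force: 29.9
r 0.0473 ang 115.0 radialF -3.0 tangF(resist) -27.1
```

```bash
python3 -m handwheel '[[1,[1.5,-0.8,0.5],[0,0,0]],[1,[2.9,-1.6,1],[0,0,0]],[1,[4.3,-2.5,1],[0,0,0]]]';python3 s.py; python3 -m handwheel '[[1,[1.4,-1,0],[0,0,0]],[1,[1.4,-1,0],[0,0,0]]]';python3 s.py
```

```text
clock: 9.52
tool_pos: [0.5074, 0.1328, 0.0723]
tool_rot: [0.005, -0.0, 1.0, 0.002]
wrist_force: [24.8, 11.6, -15.7]
opening: 0.199
finger_force: 30.4
r 0.0473 ang 120.1 radialF -2.5 tangF(resist) -27.3
clock: 9.78
tool_pos: [0.5052, 0.1314, 0.0723]
tool_rot: [0.004, -0.0, 1.0, 0.002]
wrist_force: [19.8, 7.9, -10.9]
opening: 0.2
finger_force: 30.7
r 0.0474 ang 123.2 radialF -4.3 tangF(resist) -20.9
```

```bash
python3 -m handwheel '[[1,[-1.2,0.7,1],[0,0,0]],[1,[-2.4,1.5,2],[0,0,0]],[1,[-2.4,1.5,2],[0,0,0]]]';python3 s.py
```

```text
clock: 10.15
tool_pos: [0.5055, 0.1316, 0.072]
tool_rot: [0.003, -0.0, 1.0, 0.001]
wrist_force: [1.0, -2.4, 10.8]
opening: 0.199
finger_force: 33.1
r 0.0474 ang 122.8 radialF -2.5 tangF(resist) 0.5
```

```bash
python3 -m handwheel '[[1,[0,-0.5,-1],[0,0,0]],[0.6,[0,-0.5,-1],[0,0,0]],[0.3,[0,-0.5,-1],[0,0,0]],[0.2,[0,-0.5,-1],[0,0,0]],[0.2,[0,-0.5,-1],[0,0,0]]]' 20; python3 -m handwheel '[[0.2,[0,0,-40],[0,0,0]],[0.2,[0,0,-90],[0,0,0]],[0.2,[0,0,-140],[0,0,0]],[0.2,[0,0,-140],[0,0,0]]]'
python3 - <<'E'
from h import *
cv2.imwrite("pics/w2.png",cv2.cvtColor(arm.grab_frame("wrist"),cv2.COLOR_RGB2BGR))
g=cv2.imread("pics/w2.png")
c=arm.get_calibration("wrist");K=c["intrinsics"]
def fp(P):
    X=R.from_rotvec(c["rvec"]).apply(P)+c["tvec"];t=np.arctan2(np.hypot(X[0],X[1]),X[2]);return K[:2,2]+K[0,0]*t*X[:2]/np.hypot(X[0],X[1])
print(arm.get_obs()["tool_pos"])
for n,a,r,z in(("tip",-94,.09,.05),("axle",0,1e-6,.05),("peak",-94,.095,.05),("hand",123,.048,.107)):
    t=np.radians(a);print(n,fp(np.array([.5312+r*np.cos(t),.0918+r*np.sin(t),z])))
x,y=map(int,fp(np.array([.527,.0,.05])));a=cv2.resize(g[max(0,y-55):y+65,max(0,x-70):x+90],None,fx=4.5,fy=4.5,interpolation=2);print(x-70,y-55)
cv2.imwrite("pics/w2c.png",a)
E
```

```text
clock: 10.78
tool_pos: [0.5035, 0.1307, 0.0701]
tool_rot: [-0.0, -0.0, 1.0, -0.0]
wrist_force: [0.2, -0.8, 0.4]
opening: 0.8
finger_force: 0.0
clock: 11.28
tool_pos: [0.505, 0.1311, 0.2145]
tool_rot: [0.003, -0.0, 1.0, 0.001]
wrist_force: [0.2, -0.0, -0.9]
opening: 0.797
finger_force: 0.0
[0.50434989 0.13088221 0.21192423]
tip [147.88757587 214.79445253]
axle [233.85532298 221.07223411]
peak [143.48331979 214.45561452]
hand [274.98605324 211.04118269]
76 161
```

View pics/w2c.png

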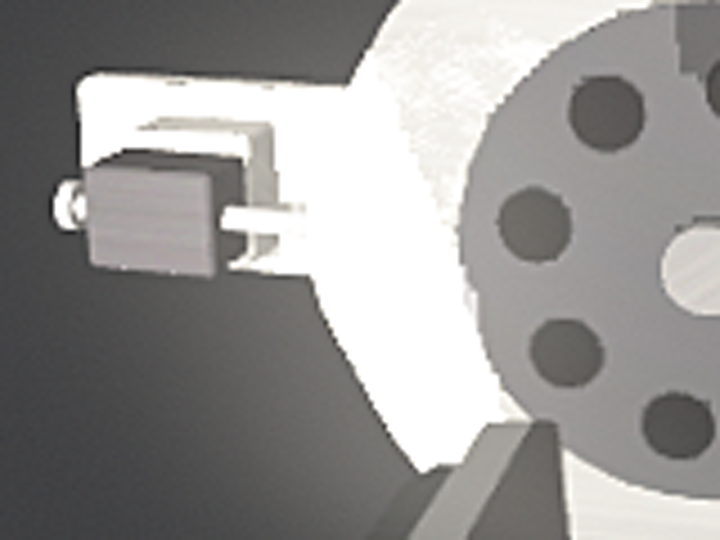

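The crop shows the bulge facing the plunger tip, at about (144,212) in the full picture, and the rear button at (91,207) clearly pushed out. The carousel stands at its high spot. Next I'll go to the marker.

```bash
python3 -m handwheel '[[0,[-6,-50,0],[0,0,0]],[0,[-12,-105,0],[0,0,0]],[0,[-18,-160,0],[0,0,0]],[0,[-24,-215,0],[0,0,0]],[0,[-30,-270,0],[0,0,0]]]';python3 -m handwheel '[[0,[-6,-50,0],[0,0,0]],[0,[-12,-105,0],[0,0,0]],[0,[-25,-165,0],[0,0,0]],[0,[-25,-171,0],[0,0,0]],[0,[-25,-171,0],[0,0,0]]]'
python3 - <<'E'
from h import *
import pickle
c=arm.get_calibration("wrist");o=arm.get_obs();print(o["tool_pos"],o["q"][5])
cv2.imwrite("pics/w3.png",cv2.cvtColor(arm.grab_frame("wrist"),cv2.COLOR_RGB2BGR))
g=cv2.imread("pics/w3.png")
K=c["intrinsics"]
X=R.from_rotvec(c["rvec"]).apply([.563,-.310,.04])+c["tvec"];t=np.arctan2(np.hypot(X[0],X[1]),X[2]);x,y=(K[:2,2]+K[0,0]*t*X[:2]/np.hypot(X[0],X[1])).astype(int)
print(x,y);x0=max(0,x-70);y0=max(0,y-50);print(x0,y0)
cv2.imwrite("pics/w3c.png",cv2.resize(g[y0:y0+100,x0:x0+140],None,fx=5,fy=5,interpolation=2))
E
```

```text
clock: 11.95
tool_pos: [0.5331, -0.141, 0.2087]
tool_rot: [-0.001, -0.0, 1.0, 0.0]
wrist_force: [0.4, 0.1, -0.2]
opening: 0.993
finger_force: 0.0
clock: 12.58
tool_pos: [0.5581, -0.3102, 0.2086]
tool_rot: [-0.001, 0.0, 1.0, 0.001]
wrist_force: [-0.2, 0.3, -0.0]
opening: 0.999
finger_force: 0.0
[ 0.55813107 -0.31024097  0.20864966] -0.5066311908922584
273 198
203 148
```

View pics/w3c.png

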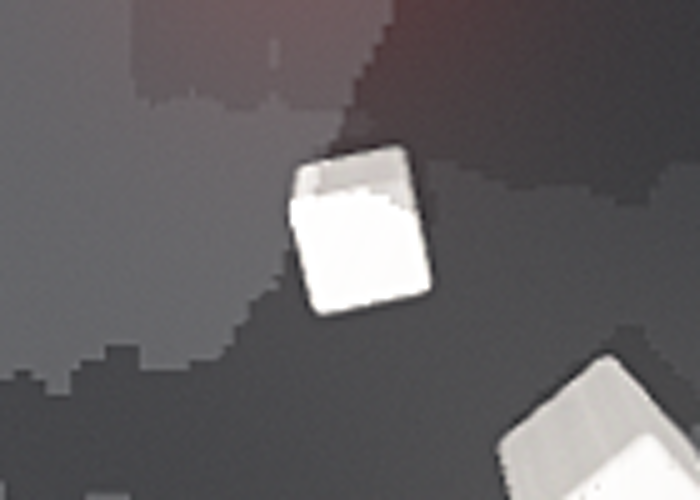

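The marker's top face corners in the crop are about (292,202), (319,315), (431,290) and (408,178).

Run:
```python
from h import *
np.set_printoptions(precision=4,suppress=True)
C=np.array([(292,202),(319,315),(431,290),(408,178)])/5+[203-.4,148-.4]
W=np.array([onz("wrist",p,.04) for p in C]);print(W,W.mean(0))
d=np.diff(np.vstack([W,W[:1]]),axis=0);print(np.hypot(*d.T),np.degrees(np.arctan2(d[:,1],d[:,0])))
print(arm.get_obs()["tool_pos"])
```

```text
[[ 0.5529 -0.3217]
 [ 0.5758 -0.3166]
 [ 0.5707 -0.2944]
 [ 0.5482 -0.2991]] [ 0.5619 -0.308 ]
[0.0235 0.0228 0.023  0.0231] [  12.6613  102.9869 -168.178   -78.1298]
[ 0.5583 -0.3095  0.2094]
```

```bash
python3 -c "
from h import *
print(onz('scene',(235,355),.13),onz('scene',(237,376),.0),onz('side',(448,268),.13))"
python3 -m handwheel '[[0,[-4,1.5,30],[0,0,-6]],[0,[-4,1.5,65],[0,0,-12.5]],[0,[-4,1.5,100],[0,0,-12.5]],[0,[-4,1.5,120],[0,0,-12.5]],[0,[-4,1.5,120],[0,0,-12.5]]]' 25
```

```text
[ 0.72262145 -0.31106895] [ 0.72885483 -0.32997712] [ 0.71817042 -0.31928762]
clock: 13.25
tool_pos: [0.5619, -0.3067, 0.0891]
tool_rot: [-0.001, -0.11, 0.994, 0.001]
wrist_force: [0.6, -0.6, 0.5]
opening: 1.0
finger_force: 0.0
```

```bash
python3 -m handwheel '[[0,[0,-1,40],[0,0,0]],[0,[0,-1,65],[0,0,0]],[0,[0,-1,75],[0,0,0]],[0,[0,-1,75],[0,0,0]],[0.5,[0,-1,75],[0,0,0]]]' 25; python3 -m handwheel '[[1,[0,0,0],[0,0,0]],[1,[0,0,0],[0,0,0]],[1,[0,0,0],[0,0,0]],[1,[0,0,0],[0,0,0]],[1,[0,0,0],[0,0,0]]]' 25
```

```text
clock: 13.88
tool_pos: [0.5637, -0.3101, 0.0171]
tool_rot: [0.001, -0.109, 0.994, -0.001]
wrist_force: [-0.6, -0.0, -0.4]
opening: 0.818
finger_force: 0.0
clock: 14.5
tool_pos: [0.5631, -0.3099, 0.0158]
tool_rot: [0.0, -0.109, 0.994, -0.0]
wrist_force: [0.2, -0.2, 5.5]
opening: 0.272
finger_force: 25.9
```

```bash
python3 -m handwheel '[[1,[0,0,-30],[0,0,0]],[1,[0,0,-80],[0,0,0]],[1,[-4,40,-120],[0,0,3]],[1,[-9,85,-120],[0,0,6]],[1,[-14,135,-120],[0,0,9]]]';python3 -m handwheel '[[1,[-4,50,0],[0,0,3.5]],[1,[-10,95,0],[0,0,3.5]],[1,[-14,140,0],[0,0,3.5]],[1,[-18,175,0],[0,0,3.5]],[1,[-20,193,0],[0,0,3.5]]]'; python3 -m handwheel '[[1,[0,0,0],[0,0,0]],[1,[0,0,0],[0,0,0]]]'
```

```text
clock: 15.12
tool_pos: [0.5471, -0.1739, 0.1353]
tool_rot: [0.0, -0.029, 1.0, -0.0]
wrist_force: [0.5, 1.1, -0.8]
opening: 0.274
finger_force: 25.2
clock: 15.75
tool_pos: [0.5552, 0.0205, 0.1348]
tool_rot: [-0.0, -0.001, 1.0, 0.0]
wrist_force: [0.6, 0.4, -1.8]
opening: 0.278
finger_force: 25.2
clock: 16.0
tool_pos: [0.5554, 0.0181, 0.1351]
tool_rot: [-0.0, 0.0, 1.0, -0.0]
wrist_force: [0.4, 0.3, -0.3]
opening: 0.277
finger_force: 25.2
```

```bash
python3 -m handwheel '[[1,[15,0,0],[0,0,0]],[1,[29.5,0,0],[0,0,0]],[1,[29.5,0,20],[0,0,0]],[1,[29.5,0,40],[0,0,0]],[1,[29.5,0,55],[0,0,0]]]';python3 -m handwheel '[[1,[0,0,5],[0,0,0]],[1,[0,0,10],[0,0,0]],[1,[0,0,13],[0,0,0]],[1,[0,0,13],[0,0,0]]]'
```

```text
clock: 16.62
tool_pos: [0.5255, 0.0183, 0.0795]
tool_rot: [-0.0, 0.0, 1.0, -0.0]
wrist_force: [0.6, 0.9, -1.3]
opening: 0.274
finger_force: 25.2
clock: 17.12
tool_pos: [0.526, 0.0189, 0.0674]
tool_rot: [0.0, -0.0, 1.0, -0.0]
wrist_force: [0.1, 0.8, -0.4]
opening: 0.275
finger_force: 25.2
```

```bash
python3 -m handwheel '[[1,[0,-0.5,1],[0,0,0]],[1,[0,-0.5,2],[0,0,0]],[1,[0,-0.5,2],[0,0,0]]]'
python3 - <<'E'
from h import *
import cv2
a=arm.grab_frame("scene")[...,::-1];b=arm.grab_frame("side")[...,::-1]
f=lambda i,x,y:cv2.resize(i[y:y+110,x:x+100],None,fx=4,fy=4,interpolation=2)
cv2.imwrite("pics/place.png",np.hstack([f(a,240,160),f(b,240,165)]))
E
```

```text
clock: 17.5
tool_pos: [0.5261, 0.0184, 0.0657]
tool_rot: [0.0, -0.0, 1.0, -0.0]
wrist_force: [-0.6, -0.2, 3.1]
opening: 0.274
finger_force: 25.6
```

View pics/place.png

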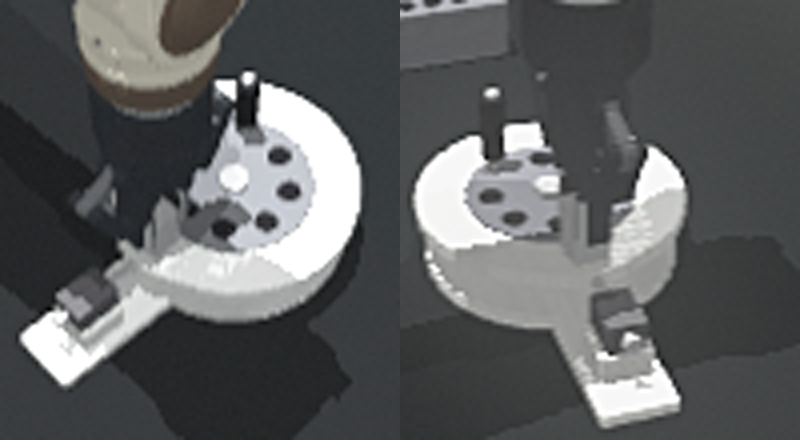

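The fingers hold the marker on the rim behind the pointer (scene crop (165,235)). They are clear of the housing, the touch-down force is 3 N at the expected height, and the handle is on the far side. Next: release and lift.

```bash
python3 -m handwheel '[[0.65,[0,0,0],[0,0,0]],[0.5,[0,0,0],[0,0,0]],[0.5,[0,0,0],[0,0,0]],[0.5,[0,0,0],[0,0,0]]]';python3 -m handwheel '[[0.5,[0,0,-15],[0,0,0]],[0.5,[0,0,-40],[0,0,0]],[0.5,[0,0,-80],[0,0,0]],[0.5,[0,0,-130],[0,0,0]],[0.5,[0,0,-130],[0,0,0]]]';python3 -m handwheel '[[0.5,[50,0,0],[0,0,0]],[0.5,[100,0,0],[0,0,0]],[0.5,[130,0,0],[0,0,0]],[0.5,[130,0,0],[0,0,0]]]'
python3 - <<'E'
from h import *
a=arm.grab_frame("scene")[...,::-1];b=arm.grab_frame("side")[...,::-1]
f=lambda i,x,y:cv2.resize(i[y:y+110,x:x+100],None,fx=4,fy=4,interpolation=2)
cv2.imwrite("pics/placed.png",np.hstack([f(a,240,160),f(b,240,165)]))
for n in("scene","side"):print(n,proj(n,[[.526,.018,.09],[.526,.018,.05]]))
E
```

```text
clock: 18.1
tool_pos: [0.5259, 0.0184, 0.0652]
tool_rot: [-0.0, -0.0, 1.0, -0.0]
wrist_force: [0.7, -0.6, 0.6]
opening: 0.499
finger_force: 0.0
clock: 18.73
tool_pos: [0.5276, 0.0185, 0.2005]
tool_rot: [0.004, -0.0, 1.0, 0.0]
wrist_force: [-0.0, -0.1, -0.3]
opening: 0.5
finger_force: 0.0
clock: 19.23
tool_pos: [0.3948, 0.0184, 0.1959]
tool_rot: [0.001, -0.0, 1.0, 0.0]
wrist_force: [1.0, -0.4, 0.7]
opening: 0.498
finger_force: 0.0
scene [[278.2693631  212.45085759]
 [278.53003418 220.19552564]]
side [[285.30567228 214.66555875]
 [285.21720491 227.83169494]]
```

View pics/placed.png

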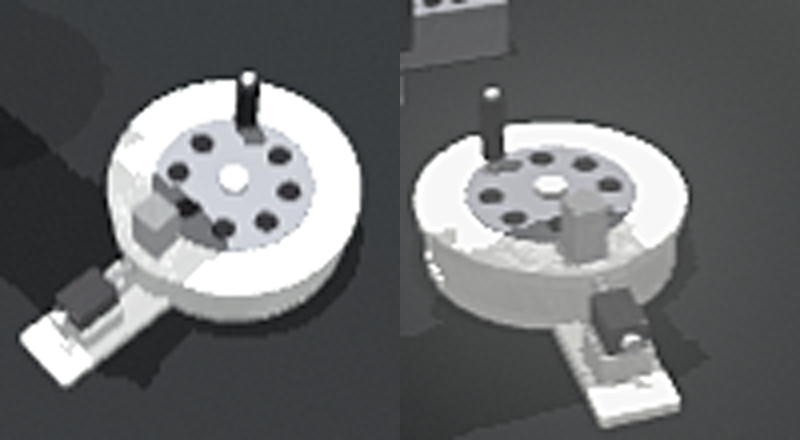

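The marker stands upright where predicted: its top is at crop (155,208) in scene and (583,200) in side, within a pixel. One check of the handle angle, then I'll hand in.

Run:
```python
from h import *
t=tri((240+248/4-.4,160+78/4-.4),(240+92/4-.4,165+93/4-.4));d=t[:2]-[.5312,.0918]
a=np.degrees(np.arctan2(d[1],d[0]));print(t,np.hypot(*d),a)
if abs(a-123)<6: print(arm.close_job())
```

```text
[0.50700423 0.13092875 0.11087016] 0.046005374276946155 121.73111257111854
the job is handed in; nothing more can be done
None
```

The job is handed in (the hand-in returned no verdict): by my last check the carousel stands with its high spot at the pointer (handle about 122°, peak felt at about 123°), the marker is upright on the spot to within a pixel in both views, and the robot has let go and is clear of everything.

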